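# Index the nest-box carrier and knock in the locking pin

## Robot

A 7-joint arm with a two-finger parallel gripper is mounted at the origin on the work surface. World frame = base frame: x ahead of the robot, y to its left, z up, the work surface at z = 0. Lengths are in mm, angles in rad, forces in N, time in s.
With the tool pointing down it reaches from about 425 to 1025 mm from the base axis. Payload 3.6 kg.
Tool frame: the origin (TCP) lies midway between the tips of the shut fingers; the grasp point (between the pads) lies bot.pinch_z behind it (bot.pinch_z is the distance from the TCP to the grasp point, in mm); z points along the fingers, y is the line along which they close (so a half turn about z gives the same grasp; the last joint's range is limited). The gripper opens to 85 mm and grips with 20 to 120 N. Pads are 22 mm wide; open, the fingers measure 114 mm over their backs; the gripper's body (76 mm by 85 mm) begins 54 mm behind the grasp point. The pads swing forward as they close: fully open they stand 13 mm farther back than shut.
Start: joints at [-1.419, 0.591, 0.048, 1.609, -0.033, 0.943, -0.034], TCP at [175.708, 703.389, 231.302] pointing down, gripper open.
Joint ranges: [-2.69, 2.69], [-0.47, 2.24], [-1.27, 1.36], [0.19, 2.51], [-1.53, 4.68], [0.08, 2.07], [-3.09, 3.09]. Speed limits (rad/s): [2.57, 2.57, 3.14, 3.14, 3.14, 3.14, 3.14].

## Interface

Orientations are given as a rotation vector (axis times angle).
In Python, from plant import bot, cams, finder gives the robot as it stands.
- The arm moves only by the tool carry_out, never from a script. Its argument "commands" is a list of rows, each a list of 7 numbers: the finger opening in mm, from 0 to 85.4, then the shift along the tool's x, y, z in mm, then the turn, a rotation vector about the tool's x, y, z in rad. A call has 1 to 8 rows; each row is the pose to reach, as a shift and turn from the pose commanded when the call began, along the tool's axes at that moment; what a row does not reach only later rows make up. A row lasts 1/8 s, in which the tool goes at most 62.5 mm and 10.7 degrees, less where a joint would pass 70% of its speed; a pose out of reach is approached as far as the arm can. A call with a gripper value outside its range is refused whole. The fingers move at their own pace and stop on an object; "squeeze" is the grip in N (left out, the last holds). Time passes only in rows, so rows that repeat a pose let the fingers close. It gives the time, the measured TCP pose, the force, the opening and the grip force at its end, in the units of the state.
- bot.observe(): the state, without advancing time (a new reading comes with each control period).
- cams.get_image(name): name is "side" or "top"; returns a dict with "img" (384x512x3 uint8, red, green, blue), "fx", "fy", "cx", "cy" (pixels), "R" (3x3) and "t" (3): a world point X has camera coordinates R X + t. Camera axes: x right, y down, z forward; pixel columns grow to the right and rows downward; lengths in mm; the calibration is good to about 2 mm. A picture is of the moment at which its call begins. There is no depth.
- bot.finish_job(): hands the job in; it is judged then, once.
Trained networks look in the newest picture that a camera, given by its name, has taken for a name from the list of things; names that differ only in an ending like _2 or _b are one class to them, and where a whole thing is asked for, a point or a joint stands for the part that bears it (a point fixed in the world has none). Each returns a list of dicts, best first, with "score" (0 to 1); they miss things now and then, are a little off and sometimes report something else, mostly with a low value. They report only what shows in the picture. A call takes as long as a camera call. They do not tell look-alikes from the thing itself.
- finder.search_frame(camera, query): "pixel" ([column, row] in pixels, amid what is visible of it).
The state is a dict: "t": time; "joint_positions": joint angles; "dq": joint speeds; "effort": joint torques, N m; "position": TCP position; "orientation": TCP orientation; "ft_force": force on the tool from outside, world axes, zero at the start; "torque": the same for the moment, N m; "opening": finger opening in mm; "finger_force": force on a finger pad.
Only numpy, scipy, OpenCV 4.12 (cv2) and the standard library are available. Lean on these libraries where they do the work, as an engineer would, in place of code of your own. Each camera call takes 0.05 s, during which the arm holds its last target. There are 200 camera calls.

## Task

Push the wooden carrier along the rail until it clicks into the next station, where its edge notch lies under the steel pin, without running past that station. Then pick up the mallet and with it knock the pin fully down so that it locks the carrier; do not touch the pin with the gripper. Finally set the mallet down on the bench clear of the rail fixture, and leave the jar, the glue bottle and the finished nest box where they are.

Things in the scene. Friction and masses are not known exactly. Their poses are not given: they have to be found in the camera images.
- rail: Low aluminium rail fixed to the bench, 100 wide (x), 430 long (its y, -190 to +240). Origin on the bench, on the centre line. Near side (-x) at y=+30: dark steel pin bracket (x -85 to -30, 44 long, 70 high). Far side (x 77 to 117): grey housings 45 high with sprung rollers at y=+30 (pin station) and y=+140 (unload station); each clicks between two black studs on the carrier.
- carrier (a joint): Travel (m) of the wooden carrier along rail +y; its middle is at rail y = -0.110 + value. Starts near the low end; next station (under the pin) at 0.140, unload station at 0.250, end stop 0.260. The roller resists from 16 mm before a station (to about 8 N); the last 7 mm pull in; to overrun takes twice the force. Deck 150 by 100, 20 to 45 above the bench, with a panel (to 60) between two fences.
- carrier_notch (a point): Middle of the 16 wide notch in the carrier's near (-x) edge, at the deck's top, 45 above the bench, half way along the carrier. In the station it lies right under the pin.
- push_fence (a point): Middle of the rear (-y) face of the carrier's rear fence, the face to push on towards rail +y: face 65 wide (rail x) and 43 high (from 45 to 88 above the bench), 66 above the bench at this point; the fence is 14 thick. An equal fence stands at the front end. Axes as the rail's.
- pin (a joint): Depth in m of the steel locking pin: 0 up, 0.020 fully down. It takes about 7 to 9 N to drive and stays where it is left. It goes down only when the carrier's notch is under it.
- pin_top (a point): Centre of the pin's round flat head (24 diameter, 12 thick), on its top face: 105 above the bench when up, 85 when fully down. At rail x=-41, y=+30.
- mallet: Wooden mallet, about 0.34 kg, standing on one striking face. Head 50 (its x) by 44 (y) by 90 (z) high; handle 22 wide (y) by 30 high (z), level, from the head to x=-160, its axis 45 above the underside. Origin at the centre of the lower striking face; z up.
- mallet_head (a point): Centre of the mallet's head, 45 above its lower striking face.
- mallet_grip (a point): Point on the handle's axis 52 from the middle of the head (27 from the head's face), a good place to grip across the 22 width. 45 above the lower striking face.
- screw_jar: Bystander: clear jar with a steel lid, 64 diameter, 75 high. Origin under its centre.
- glue_bottle: Bystander: white glue bottle, 54 diameter, 150 high. Origin under its centre.
- nest_box: Bystander: finished plywood nest box, 120 by 120, about 195 high with its roof. Origin under its centre.
Mind the look-alikes: they are no part of the job. What is shaped like the mallet but blue, purple or yellow is not meant.

How it is judged:
By the outcome, as a careful person would: the job done as asked, in the order asked, and still so for the second after the job is handed in, with the robot touching nothing.
It also fails if it takes over 67 s, if anything falls off the work surface, if the arm or the gripper's body presses on something with over 40 N, if the wrist force passes 120 N, or if a joint passes its speed limit or range.

## Working session

There is one attempt and no reset: what is moved stays moved. The work goes in short steps, Python scripts to look and compute and a tool call to move; the robot and the scene stay as the last step left them, time stands still between calls to the robot, and variables do not carry over. Pictures are saved under pics/ and viewed, at most 10 in all, crops included, and the job is handed in when it is done.

Besides the shell and the picture viewer there is one more tool, called as name([rows], argument=value, ...), one row to a line, values as JSON. carry_out: Moves the arm, as the interface text tells. Its arguments: {"type":"object","properties":{"commands":{"type":"array","items":{"type":"array","items":{"type":"number"}}},"squeeze":{"type":"number"}},"required":["commands"]}

```bash
mkdir -p pics
cat > h.py <<'E'
import numpy as np, cv2
from plant import bot, cams, finder
from scipy.spatial.transform import Rotation as Ro
def ray(c,p):
    R=np.array(c["R"]);t=np.array(c["t"]).ravel()
    d=R.T@np.array([(p[0]-c["cx"])/c["fx"],(p[1]-c["cy"])/c["fy"],1.]);return -R.T@t,d
def atz(c,p,z):
    o,d=ray(c,p);return o+d*(z-o[2])/d[2]
def proj(c,X):
    q=np.array(c["R"])@np.array(X,float)+np.array(c["t"]).ravel();return [c["fx"]*q[0]/q[2]+c["cx"],c["fy"]*q[1]/q[2]+c["cy"]]
def tri(c1,p1,c2,p2):
    o1,d1=ray(c1,p1);o2,d2=ray(c2,p2)
    A=np.stack([d1,-d2],1);s=np.linalg.lstsq(A,o2-o1,rcond=None)[0]
    a,b=o1+s[0]*d1,o2+s[1]*d2;return (a+b)/2,np.linalg.norm(a-b)
def save(img,n,k=1):
    cv2.imwrite(n,cv2.resize(img[:,:,::-1],None,fx=k,fy=k,interpolation=cv2.INTER_CUBIC))
E
python3 - <<'E'
from h import *
np.set_printoptions(precision=1,suppress=True)
s=bot.observe();print(s,bot.pinch_z)
for n in("top","side"):
    c=cams.get_image(n);save(c["img"],f"pics/{n}0.png",1.5)
    print(n,ray(c,[256,192]))
    for q in["rail","carrier_notch","push_fence","pin_top","mallet_head","mallet_grip","screw_jar","glue_bottle","nest_box"]:
        print(q,[(np.round(r["pixel"],1).tolist(),round(r["score"],2)) for r in finder.search_frame(n,q)])
E
```

```text
{'t': 0.0, 'joint_positions': array([-1.4,  0.6,  0. ,  1.6, -0. ,  0.9, -0. ]), 'dq': array([ 0.,  0.,  0.,  0., -0.,  0., -0.]), 'effort': array([ -0. , -54.9,   1.5, -19.8,   0. ,   0. ,   0. ]), 'position': array([175.5, 702.6, 230.2]), 'orientation': array([-0.4, -3.1,  0. ]), 'ft_force': array([-0. ,  0.6,  0.2]), 'torque': array([-0.1, -0. , -0. ]), 'finger_force': 0.0, 'opening': 85.40797573196126} 18.700000000000003
top (array([ 151.3,  -44.5, 1534.4]), array([ 0.2, -0. , -1. ]))
rail [([220.4, 152.0], 0.63), ([242.7, 149.8], 0.45), ([125.1, 140.5], 0.28)]
carrier_notch [([243.5, 153.3], 0.61)]
push_fence [([241.1, 151.0], 0.61)]
pin_top []
mallet_head [([245.6, 208.9], 0.97), ([304.9, 253.5], 0.88), ([359.8, 208.2], 0.88), ([297.2, 192.2], 0.55), ([221.0, 151.0], 0.48)]
mallet_grip [([246.5, 205.2], 0.89), ([306.3, 251.7], 0.86), ([297.1, 193.7], 0.68)]
screw_jar [([183.9, 197.0], 0.49)]
glue_bottle [([348.3, 165.4], 0.58)]
nest_box [([123.3, 139.8], 0.63)]
side (array([ 150.9, -981.9,  981.8]), array([ 0.2,  0.7, -0.7]))
rail [([306.3, 180.5], 0.71)]
carrier_notch [([306.5, 189.6], 0.6)]
push_fence [([307.9, 191.1], 0.63)]
pin_top []
mallet_head [([287.6, 324.0], 0.91), ([277.1, 242.5], 0.78), ([203.6, 266.4], 0.61), ([249.3, 205.3], 0.6)]
mallet_grip [([275.0, 241.7], 0.74), ([290.4, 321.0], 0.71), ([250.8, 201.2], 0.67), ([204.4, 263.8], 0.65)]
screw_jar [([239.6, 158.7], 0.65)]
glue_bottle [([341.6, 287.4], 0.74)]
nest_box [([276.3, 107.6], 0.83)]
```

View pics/top0.png

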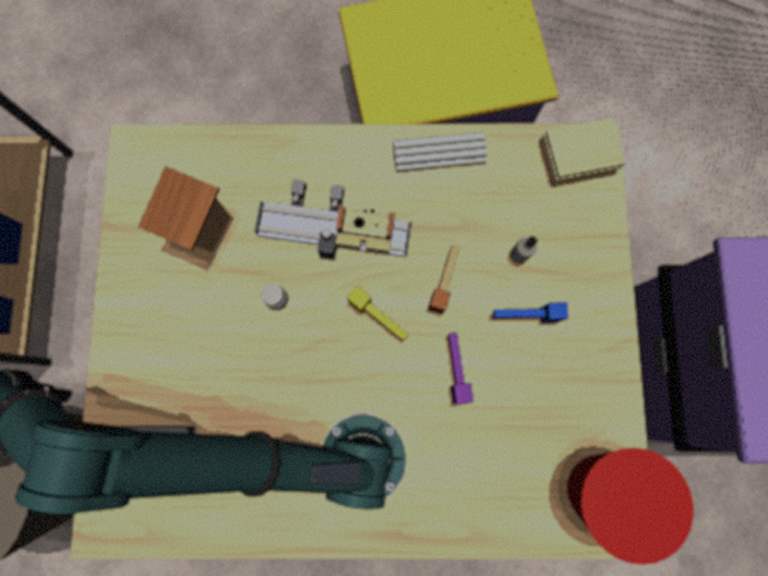

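View pics/side0.png

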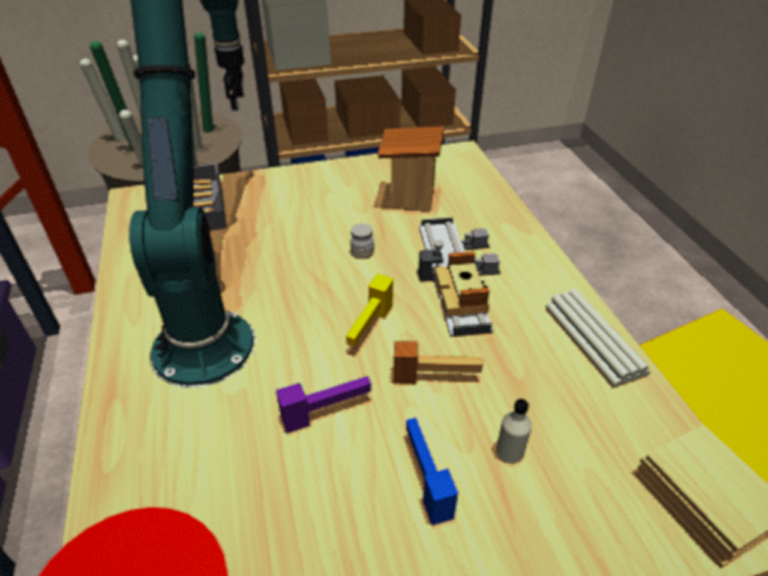

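Wooden mallet candidates (in the 1.5x top picture): brown (440,300), yellow (360,297), blue (558,312), purple (461,393). The brown head with the bare wood handle fits. The rail runs from (258,220) at +y to (410,240), the carrier is at its low end (365,228), and the bracket is at (327,243). I'll confirm in enlarged crops.

Run:
```python
from h import *
np.set_printoptions(precision=1,suppress=True)
C={}
for n in("top","side"):
    a=[cams.get_image(n) for _ in range(4)];C[n]=a[0]
    im=np.mean([x["img"] for x in a],0).astype(np.uint8);cv2.imwrite(f"pics/avg_{n}.png",im[:,:,::-1])
    np.savez(f"cal_{n}.npz",**{k:a[0][k] for k in("fx","fy","cx","cy","R","t")})
    x0,y0,x1,y1=(165,115,315,215) if n=="top" else (245,140,345,265)
    save(im[y0:y1,x0:x1],f"pics/{n}1.png",5 if n=="top" else 4.8)
    print(n,a[0]["fx"])
for z,p in((20,[172,135]),(20,[172,156.5]),(20,[274,147]),(20,[272,170]),(90,[293,200])):print(atz(C["top"],p,z))
```

```text
top 375.1103192699714
side 394.1885414713948
[694.4 299.2  20. ]
[599.9 295.5  20. ]
[ 640.9 -132.4   20. ]
[ 541.2 -123.1   20. ]
[ 402.4 -200.3   90. ]
```

View pics/top1.png

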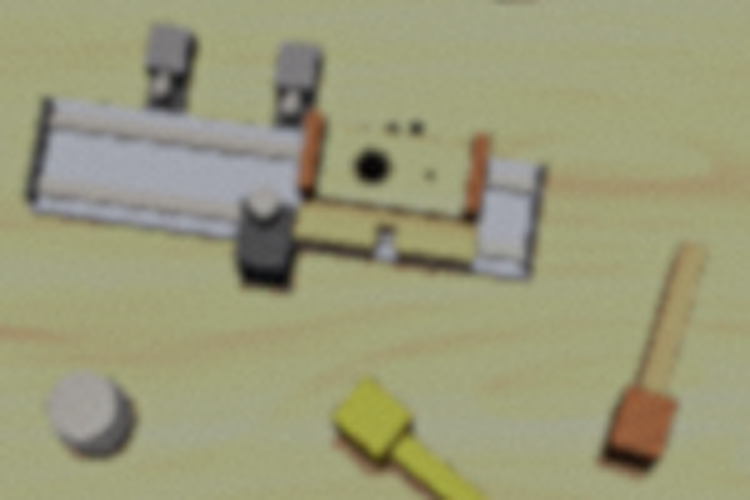

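View pics/side1.png

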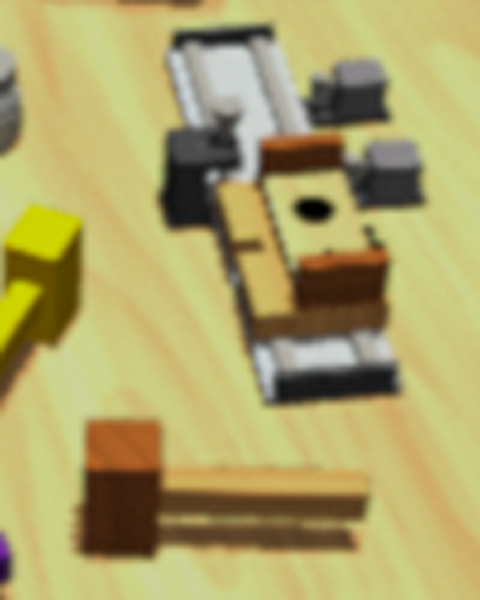

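```bash
cat > fit.py <<'E'
from h import *
from scipy.optimize import least_squares
np.set_printoptions(precision=1,suppress=True)
C={n:dict(np.load(f"cal_{n}.npz")) for n in("top","side")}
def T(u,v):return "top",[(u+.5)/5-.5+165,(v+.5)/5-.5+115]
def S(u,v):return "side",[(u+.5)/4.8-.5+245,(v+.5)/4.8-.5+140]
# rail coords function of (v=carrier mid y, zc cap height, xf fence mid x, d rear fence offset)
O=[(T(264,203),lambda v,z,x,d:(-41,30,105)),(S(228,104),lambda v,z,x,d:(-41,30,105)),
(T(46,97),lambda v,z,x,d:(50,240,z)),(T(30,203),lambda v,z,x,d:(-50,240,z)),(T(545,166),lambda v,z,x,d:(50,-190,z)),(T(531,277),lambda v,z,x,d:(-50,-190,z)),
(S(174,32),lambda v,z,x,d:(-50,240,z)),(S(272,26),lambda v,z,x,d:(50,240,z)),(S(272,373),lambda v,z,x,d:(-50,-190,z)),(S(396,362),lambda v,z,x,d:(50,-190,z)),
(T(490,135),lambda v,z,x,d:(x+32.5,v-d,88)),(T(479,219),lambda v,z,x,d:(x-32.5,v-d,88)),(T(310,112),lambda v,z,x,d:(x+32.5,v+d,88)),(T(298,190),lambda v,z,x,d:(x-32.5,v+d,88)),
(S(300,270),lambda v,z,x,d:(x-32.5,v-d,88)),(S(387,264),lambda v,z,x,d:(x+32.5,v-d,88)),(S(297,306),lambda v,z,x,d:(x-32.5,v-d,45)),(S(387,300),lambda v,z,x,d:(x+32.5,v-d,45)),
(S(254,322),lambda v,z,x,d:(-50,v-75,45)),(S(387,307),lambda v,z,x,d:(50,v-75,45)),(T(476,263),lambda v,z,x,d:(-50,v-75,45)),(T(386,250),lambda v,z,x,d:(-46,v,45)),(S(246,245),lambda v,z,x,d:(-44,v,45))]
def W(p,q):
    c,s=np.cos(p[2]),np.sin(p[2]);return [p[0]+c*q[0]-s*q[1],p[1]+s*q[0]+c*q[1],q[2]]
def f(p):return np.ravel([np.subtract(proj(C[o[0]],W(p,g(*p[3:]))),o[1]) for o,g in O])
r=least_squares(f,[610,90,-.08,-100,20,0,65],loss="soft_l1")
p=r.x
if __name__=="__main__":
    print(p,p[2]);print(f(p).reshape(-1,2))
    print("pin",W(p,(-41,30,105)),"push",W(p,(p[5],p[3]-p[6],66)))
    M=[(T(644,412),S(122,445),"headtop"),(T(690,248),S(367,480),"handle end top")]
    for a,b,n in M:print(n,tri(C["top"],a[1],C["side"],b[1]))
    for a,z in((T(614,455),90),(T(668,458),90),(T(620,385),90),(T(677,398),90),(T(690,244),60)):print(atz(C["top"],a[1],z))
    for a,z in((S(88,468),90),(S(160,468),90),(S(88,422),90),(S(160,422),90),(S(368,500),45)):print("s",atz(C["side"],a[1],z))
    for n,z,pt,ps in(("jar",75,[183.9,197],[239.6,158.7]),("glue",150,[348.3,165.4],[341.6,287.4]),("box",195,[123,140],[276,107])):print(n,tri(C["top"],pt,C["side"],ps))
    s=bot.observe();print(Ro.from_rotvec(s["orientation"]).as_matrix(),s["position"])
E
python3 fit.py
```

```text
[618.   62.1  -0.1 -67.6  28.4  12.7  73.3] -0.1420288044203759
[[-0.2 -0.4]
 [-1.1  0.3]
 [-0.6 -1.3]
 [-1.7  0.1]
 [ 0.7 -1.4]
 [ 0.3 -0.6]
 [-2.7 -0.1]
 [ 0.3 -0.5]
 [-1.8  1.7]
 [ 1.2  1.3]
 [ 0.2 -0.3]
 [ 0.2 -1.7]
 [ 0.3 -0.5]
 [ 0.2 -0.8]
 [-0.5 -0.3]
 [ 0.1 -0.7]
 [-1.   1.4]
 [-1.4  1. ]
 [-0.5 -0.8]
 [ 0.1 -0.2]
 [ 0.  -0.4]
 [ 0.  -1.2]
 [-1.5  0.7]]
pin [np.float64(581.6285643242152), np.float64(97.63590263558012), 105] push [np.float64(610.6331438280429), np.float64(-79.2091312924669), 66]
headtop (array([ 412.7, -202.1,   87.6]), np.float64(4.15133429228021))
handle end top (array([ 559.9, -246.7,   56.3]), np.float64(7.568652705802724))
[ 380.3 -178.    90. ]
[ 377.9 -220.    90. ]
[ 435.9 -183.7   90. ]
[ 425.5 -228.1   90. ]
[ 558.4 -245.5   60. ]
s [ 383.5 -217.3   90. ]
s [ 427.2 -229.3   90. ]
s [ 394.5 -179.3   90. ]
s [ 439.3 -191.7   90. ]
s [ 563.  -253.7   45. ]
jar (array([420.4, 233.9,  52. ]), np.float64(2.173136921543486))
glue (array([ 548.9, -429.6,   62.6]), np.float64(0.49909517980095297))
box (array([640.2, 470.2, 117.7]), np.float64(2.484840003850439))
[[-1.   0.2  0. ]
 [ 0.2  1.  -0. ]
 [-0.  -0.  -1. ]] [175.7 703.4 231.3]
```

The crops confirm it: the brown-headed mallet has its head at top crop (644,420) and its handle ends at (690,248). The fit puts the rail origin near (618,62) with yaw -0.142, and the carrier's travel near 42 mm. Next is the first move, to behind the rear fence.

```bash
cat > go.py <<'E'
from fit import *
def rail(x,y,z):return W(p,(x,y,z))
def goto(*wps):
    """wps: (world xyz, yaw of tool y axis measured from world +y) -> rows from the present pose"""
    s=bot.observe();R0=Ro.from_rotvec(s["orientation"]);P=s["position"]
    print("now",P,"F",s["ft_force"],"rail",railxy(P),"open",s["opening"])
    for X,a in wps:
        R=Ro.from_matrix(np.array([[-np.cos(a),-np.sin(a),0],[-np.sin(a),np.cos(a),0],[0,0,-1.]]))
        print("shift",R0.inv().apply(np.array(X)-P),"turn",np.round((R0.inv()*R).as_rotvec(),3))
def railxy(P):
    d=np.array(P[:2])-p[:2];c,s=np.cos(p[2]),np.sin(p[2]);return np.array([c*d[0]+s*d[1],-s*d[0]+c*d[1]])
E
python3 -c "
from go import *
goto((rail(12.7,-185,180),p[2]),(rail(12.7,-185,58),p[2]))"
```

```text
now [175.7 703.4 231.3] F [-0.5 -0.5  0.5] rail [-528.6  572.2] open 85.69498162561062
shift [-616.1 -697.7   51.3] turn [-0.   0.  -0.1]
shift [-616.1 -697.7  173.3] turn [-0.   0.  -0.1]
```

carry_out([
  [0,-308,-349,0,0,0,-0.1],
  [0,-616,-698,0,0,0,-0.1],
  [0,-616,-698,0,0,0,-0.1],
  [0,-616,-698,0,0,0,-0.1],
  [0,-616,-698,0,0,0,-0.1],
  [0,-616,-698,0,0,0,-0.1],
  [0,-616,-698,0,0,0,-0.1],
  [0,-616,-698,0,0,0,-0.1],
], squeeze=60)

```text
t: 2.4
position: [406.9, 257.9, 231.8]
orientation: [0.227, 3.132, 0.002]
ft_force: [1.1, -0.1, -0.2]
opening: -0.0
finger_force: 0.0
```

```bash
python3 -c "
from go import *
goto((rail(12.7,-185,180),p[2]),(rail(12.7,-185,58),p[2]));print(bot.observe()['t'],bot.observe()['joint_positions'])"
```

```text
now [406.9 257.9 231.8] F [ 1.1 -0.1 -0.2] rail [-236.7  163.9] open -0.010494805402809022
shift [-250.2 -348.3   51.7] turn [ 0.  0. -0.]
shift [-250.1 -348.4  173.7] turn [ 0.  0. -0.]
2.4 [-0.7  0.3  0.1  2.1 -0.   0.7  0.8]
```

carry_out([
  [0,-250,-348,40,0,0,0],
  [0,-250,-348,40,0,0,0],
  [0,-250,-348,40,0,0,0],
  [0,-250,-348,40,0,0,0],
  [0,-250,-348,40,0,0,0],
  [0,-250,-348,40,0,0,0],
  [0,-250,-348,40,0,0,0],
  [0,-250,-348,40,0,0,0],
])

```text
t: 3.4
position: [604.5, -127.6, 191.4]
orientation: [0.24, 3.13, -0.006]
ft_force: [0.3, 0.3, 0.4]
opening: -0.1
finger_force: 0.0
```

```bash
python3 -c "
from go import *
np.set_printoptions(precision=3,suppress=True)
goto((rail(12.7,-185,58),p[2]));print(bot.observe()['t'],bot.observe()['joint_positions'])"
```

```text
now [ 604.515 -127.616  191.381] F [0.316 0.287 0.434] rail [  13.541 -189.744] open -0.06213453629910312
shift [  1.255   5.197 133.361] turn [-0.003  0.003 -0.011]
3.4 [ 0.021  0.506  0.156  1.899 -0.107  0.742  1.655]
```

carry_out([
  [0,1,5,60,0,0,-0.011],
  [0,1,5,120,0,0,-0.011],
  [0,1,5,133,0,0,-0.011],
  [0,1,5,133,0,0,-0.011],
])

```text
t: 3.9
position: [602.8, -115.3, 58.5]
orientation: [-0.209, -3.134, -0.0]
ft_force: [0.8, 0.2, 0.4]
opening: 0.2
finger_force: 0.0
```

Run:
```python
from go import *
goto((rail(12.7,-170,58),p[2]))
t=cams.get_image("top");s=cams.get_image("side")
a=cv2.resize(t["img"][130:190,190:310],None,fx=5,fy=5,interpolation=2);b=cv2.resize(s["img"][150:250,260:350],None,fx=3,fy=3,interpolation=2)
c=np.zeros((600,600,3),np.uint8);c[:300]=a;c[300:,:270]=b;save(c,"pics/m2.png")
```

```text
now [ 602.8 -115.3   58.5] F [0.8 0.2 0.4] rail [  10.1 -177.8] open 0.23118011468945532
shift [-2.7  7.8  0.5] turn [ 0. -0.  0.]
```

View pics/m2.png

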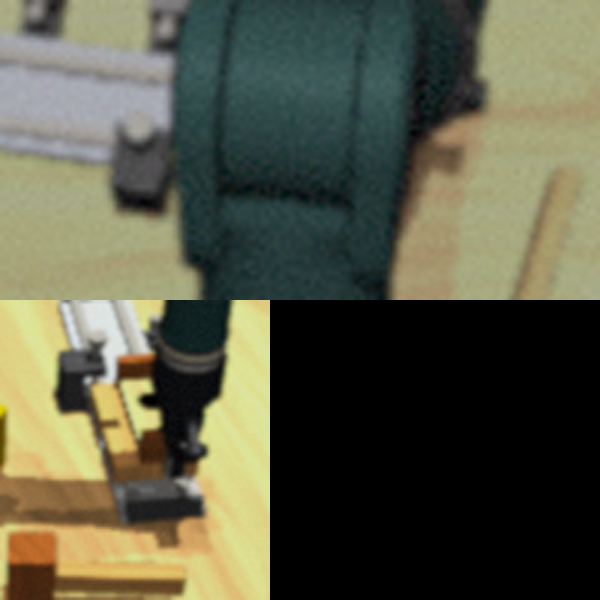

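The side view shows the closed fingers standing behind the rear fence with a small gap, at about (185,460) in the composite. Now I push.

carry_out([
  [0,-2,12,0,0,0,0],
  [0,-2,20,0,0,0,0],
  [0,-2,26,0,0,0,0],
  [0,-2,36,0,0,0,0],
  [0,-2,46,0,0,0,0],
  [0,-2,56,0,0,0,0],
  [0,-2,64,0,0,0,0],
  [0,-2,70,0,0,0,0],
])

```text
t: 5.0
position: [614.1, -45.7, 58.1]
orientation: [-0.209, -3.134, -0.001]
ft_force: [1.5, -2.5, 0.4]
opening: 0.1
finger_force: 1.2
```

Run:
```python
from go import *
goto((rail(12.7,-170,58),p[2]))
s=cams.get_image("side")
for q in("push_fence","carrier_notch"):
    for n in("side",): print(q,[(np.round(r["pixel"],1),round(r["score"],2)) for r in finder.search_frame(n,q)])
save(s["img"][140:250,240:350],"pics/m3.png",5)
for v in(-40,-30,-20,-10,0,30):print(v,"notch",np.array(proj(s,rail(-50,v,45))),"fence near top rear",np.array(proj(s,rail(p[5]-32.5,v-p[6],88))))
```

```text
now [614.1 -45.7  58.1] F [ 1.5 -2.5  0.4] rail [  11.4 -107.3] open 0.11391357331134941
shift [ -0.7 -62.7   0.1] turn [ 0. -0.  0.]
push_fence [(array([300.9, 183.1]), 0.71)]
carrier_notch [(array([301.9, 187.1]), 0.67)]
-40 notch [291.3 186.5] fence near top rear [304.8 190.2]
-30 notch [290.7 184.8] fence near top rear [304.2 188.3]
-20 notch [290.2 183. ] fence near top rear [303.5 186.4]
-10 notch [289.7 181.3] fence near top rear [302.9 184.5]
0 notch [289.2 179.5] fence near top rear [302.3 182.7]
30 notch [287.7 174.5] fence near top rear [300.5 177.3]
```

View pics/m3.png

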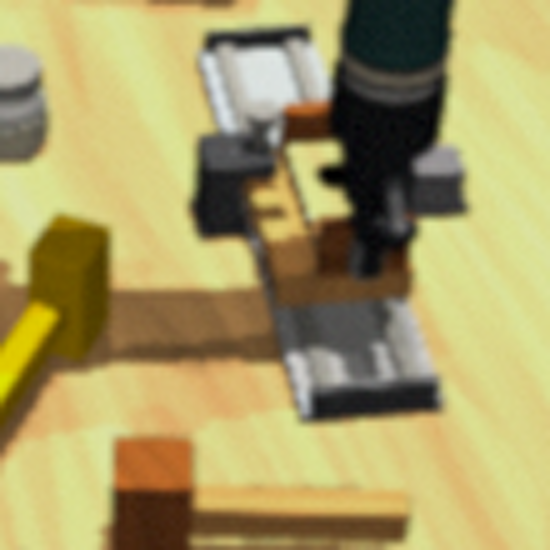

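Pushing at about 2.5 N. The notch is at crop (268,210), about 47 mm short of the station. I'll continue and then step gently.

carry_out([
  [0,0,7,0,0,0,0],
  [0,0,14,0,0,0,0],
  [0,0,21,0,0,0,0],
  [0,0,26,0,0,0,0],
  [0,0,28,0,0,0,0],
])

```text
t: 5.78
position: [617.6, -18.0, 58.2]
orientation: [-0.208, -3.134, -0.001]
ft_force: [-0.9, -1.3, -1.0]
opening: 0.2
finger_force: 0.8
```

carry_out([
  [0,0,2,0,0,0,0],
  [0,0,4,0,0,0,0],
])

```text
t: 6.02
position: [618.4, -15.0, 58.4]
orientation: [0.21, 3.134, 0.0]
ft_force: [-0.8, -1.9, -0.6]
opening: -0.1
finger_force: 0.9
```

carry_out([
  [0,0,2,0,0,0,0],
  [0,0,3,0,0,0,0],
])

```text
t: 6.28
position: [618.4, -14.2, 58.4]
orientation: [-0.212, -3.134, 0.004]
ft_force: [-2.0, -5.6, -0.0]
opening: -0.1
finger_force: 3.0
```

carry_out([
  [0,0,2,0,0,0,0],
  [0,0,3,0,0,0,0],
])

```text
t: 6.52
position: [618.4, -14.0, 58.4]
orientation: [-0.215, -3.134, 0.008]
ft_force: [-2.5, -9.2, 0.6]
opening: -0.2
finger_force: 5.0
```

carry_out([
  [0,0,1,0,0,0,0],
  [0,0,2,0,0,0,0],
])

```text
t: 6.78
position: [618.4, -13.9, 58.5]
orientation: [-0.217, -3.133, 0.011]
ft_force: [-2.6, -12.3, 1.4]
opening: 0.3
finger_force: 6.3
```

carry_out([
  [0,0,1,0,0,0,0],
  [0,0,2,0,0,0,0],
])

```text
t: 7.02
position: [618.4, -13.8, 58.5]
orientation: [-0.219, -3.133, 0.014]
ft_force: [-3.1, -15.2, 2.0]
opening: -0.1
finger_force: 7.6
```

The force exceeds the expected 8 N, so I'll stop and look.

Run:
```python
from go import *
goto((rail(12.7,-170,58),p[2]))
s=cams.get_image("side")
save(s["img"][150:220,265:345],"pics/m4.png",7.4)
for v in(0,15,30):
  for n,q in(("notch",(-50,v,45)),("deck rear near",(-50,v-75,45)),("deck rear far",(50,v-75,45)),("fence far top rear",(p[5]+32.5,v-p[6],88)),("pin",(-41,30,105))):print(v,n,(np.array(proj(s,rail(*q)))-[265,150]+.5)*7.4)
```

```text
now [618.4 -13.8  58.5] F [ -3.1 -15.2   2. ] rail [ 11.1 -75.1] open -0.09042794586472849
shift [ -1.3 -94.9   1.3] turn [-0. -0.  0.]
0 notch [182.7 222.3]
0 deck rear near [212. 321.]
0 deck rear far [414.2 303.8]
0 fence far top rear [413.4 234.7]
0 pin [196.   89.4]
15 notch [177.1 203.4]
15 deck rear near [206.  300.7]
15 deck rear far [406.6 283.7]
15 fence far top rear [405.7 214.8]
15 pin [196.   89.4]
30 notch [171.6 184.8]
30 deck rear near [200.  280.6]
30 deck rear far [399.1 264. ]
30 fence far top rear [398.1 195.1]
30 pin [196.   89.4]
```

View pics/m4.png

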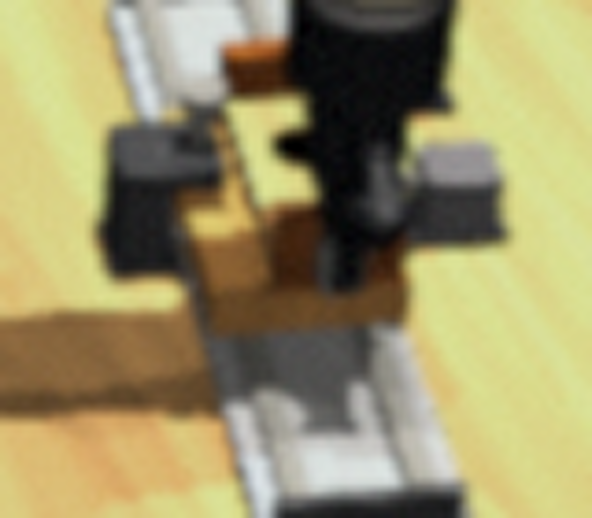

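The deck's rear edge is at about (207,305)–(405,288), and the pin nearly hides the notch. It's unclear whether the carrier is seated, so I'll back off, rise, and go above the mallet to get a clear view.

carry_out([
  [0,0,-25,0,0,0,0],
  [0,0,-50,0,0,0,0],
  [0,0,-50,-60,0,0,0],
  [0,0,-50,-120,0,0,0],
  [60,0,-50,-180,0,0,0],
  [60,60,-90,-180,0,0,0],
  [60,120,-140,-180,0,0,0],
  [60,170,-190,-180,0,0,0],
])

```text
t: 8.07
position: [452.7, -151.2, 239.2]
orientation: [0.207, 3.131, 0.001]
ft_force: [0.8, -0.4, -0.8]
opening: 60.4
finger_force: 0.0
```

Run:
```python
from go import *
np.set_printoptions(precision=2,suppress=True)
H=(408,-203);g=np.array([458,-217.])
goto(((*g,180),-0.28),((*g,26),-.28))
t=cams.get_image("top");s=cams.get_image("side")
c=np.zeros((600,700,3),np.uint8)
c[:300]=cv2.resize(t["img"][120:180,165:305],None,fx=5,fy=5,interpolation=2)
c[300:,:350]=cv2.resize(s["img"][145:220,262:349.__int__()],(350,300),interpolation=2)
save(c,"pics/m5.png")
for v in(14,30):
  for n,q in(("stud mid",(48,v,45)),("notch",(-50,v,45)),("deck rear near",(-50,v-75,45)),("fence rear near top",(p[5]-32.5,v-p[6],88)),("rear far",(p[5]+32.5,v-p[6],88)),("pin",(-41,30,105)),("roller",(70,30,35))):print(v,n,"top",(np.array(proj(t,rail(*q)))-[165,120]+.5)*5,"side",(np.array(proj(s,rail(*q)))-[262,145]+.5)*4.02+[0,300])
```

```text
File "<stdin>", line 8
    c[300:,:350]=cv2.resize(s["img"][145:220,262:349.__int__()],(350,300),interpolation=2)
                                                    ^
SyntaxError: invalid decimal literal
```

Run:
```python
from go import *
np.set_printoptions(precision=2,suppress=True)
g=np.array([458,-217.])
goto(((*g,180),-0.28),((*g,26),-.28))
t=cams.get_image("top");s=cams.get_image("side")
c=np.zeros((600,700,3),np.uint8)
c[:300]=cv2.resize(t["img"][120:180,165:305],None,fx=5,fy=5,interpolation=2)
c[300:,:350]=cv2.resize(s["img"][145:220,262:349],(350,300),interpolation=2)
save(c,"pics/m5.png")
for v in(14,30):
  for n,q in(("stud mid",(48,v,45)),("notch",(-50,v,45)),("deck rear near",(-50,v-75,45)),("fence rear near top",(p[5]-32.5,v-p[6],88)),("rear far",(p[5]+32.5,v-p[6],88)),("pin",(-41,30,105)),("roller",(70,30,35))):print(v,n,"top",(np.array(proj(t,rail(*q)))-[165,120]+.5)*5,"side",(np.array(proj(s,rail(*q)))-[262,145]+.5)*4.02+[0,300])
```

```text
now [ 452.66 -151.19  239.18] F [ 0.85 -0.42 -0.83] rail [-133.44 -234.58] open 60.3585027438355
shift [-13.72 -64.57  59.19] turn [0.   0.   0.15]
shift [-13.16 -64.67 213.19] turn [0.   0.   0.15]
14 stud mid top [306.17  97.77] side [211.46 422.95]
14 notch top [287.79 210.59] side [108.47 431.29]
14 deck rear near top [378.03 223.01] side [124.16 484.17]
14 fence rear near top top [379.71 172.3 ] side [160.62 443.4 ]
14 rear far top [391.56  95.55] side [232.75 437.48]
14 pin top [263.42 176.35] side [118.52 368.66]
14 roller top [292.24  74.35] side [229.11 418.72]
30 stud mid top [287.17  95.19] side [207.47 412.31]
30 notch top [268.57 207.95] side [105.27 420.52]
30 deck rear near top [358.76 220.36] side [120.71 472.55]
30 fence rear near top top [359.97 169.6 ] side [156.8  431.91]
30 rear far top [371.96  92.89] side [228.34 426.1 ]
30 pin top [263.42 176.35] side [118.52 368.66]
30 roller top [292.24  74.35] side [229.11 418.72]
```

View pics/m5.png

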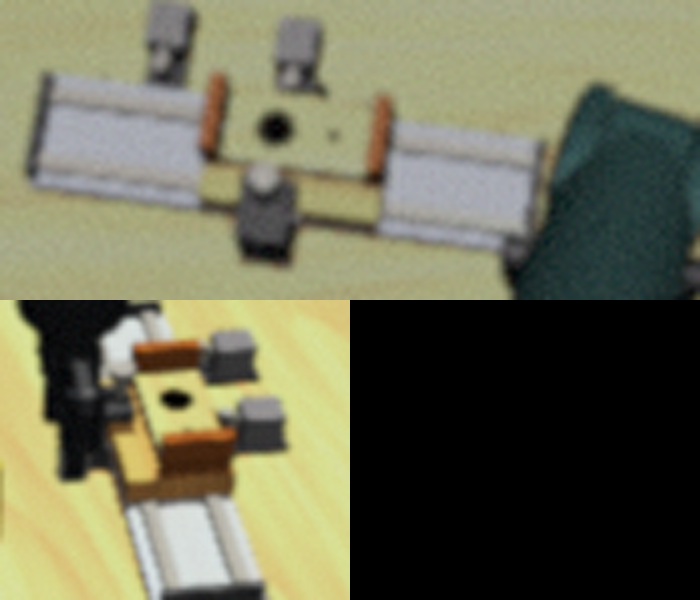

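In the top view the rear fence is at (391,97)–(381,180) and the front stud sits right at the roller (293,75). So the carrier is at mid y of about +14, at the roller's entry and about 16 mm short. I must push harder. The arm is soft (about 1.5 N/mm), so holding the commanded position at or before the station bounds any overrun.

Run:
```python
from go import *
goto((rail(12.7,-105,239),p[2]),(rail(12.7,-105,62),p[2]))
```

```text
now [ 446.6 -154.6  238.5] F [ 0.3 -0.3 -0. ] rail [-139.  -238.8] open 60.20444651502324
shift [-151.6  133.9   -1.1] turn [-0. -0. -0.]
shift [-152.2  134.   175.9] turn [-0. -0. -0.]
```

carry_out([
  [0,-60,50,0,0,0,0],
  [0,-105,90,0,0,0,0],
  [0,-152,134,0,0,0,0],
  [0,-152,134,30,0,0,0],
  [0,-152,134,90,0,0,0],
  [0,-152,134,150,0,0,0],
  [0,-152,134,176,0,0,0],
  [0,-152,134,176,0,0,0],
], squeeze=100)

```text
t: 9.18
position: [620.7, -37.2, 60.2]
orientation: [-0.208, -3.131, -0.002]
ft_force: [0.6, -0.4, -0.4]
opening: 0.0
finger_force: 0.0
```

Run:
```python
from go import *
np.set_printoptions(precision=2,suppress=True)
goto((rail(12.7,-76,62),p[2]),(rail(12.7,-60,62),p[2]))
```

```text
now [620.71 -37.24  60.22] F [ 0.63 -0.4  -0.41] rail [ 16.78 -97.99] open 0.0096906270436462
shift [ 3.88 22.03 -1.75] turn [ 0.   -0.    0.01]
shift [ 3.74 38.03 -1.73] turn [ 0.   -0.    0.01]
```

carry_out([
  [0,4,16,-2,0,0,0.01],
  [0,4,20,-2,0,0,0.01],
  [0,4,26,-2,0,0,0.01],
  [0,4,32,-2,0,0,0.01],
  [0,4,34,-2,0,0,0.01],
])

```text
t: 9.8
position: [621.9, -12.8, 66.3]
orientation: [0.234, 3.131, -0.014]
ft_force: [-2.4, -11.9, 6.3]
opening: -0.2
finger_force: 6.6
```

carry_out([
  [0,0,1,0,0,0,0],
  [0,0,2,0,0,0,0],
])

```text
t: 10.05
position: [622.3, -9.6, 66.2]
orientation: [0.234, 3.131, -0.011]
ft_force: [-1.2, -7.9, 5.5]
opening: 0.1
finger_force: 4.5
```

carry_out([
  [0,0,1,0,0,0,0],
  [0,0,2,0,0,0,0],
])

```text
t: 10.3
position: [623.2, -4.4, 66.1]
orientation: [0.231, 3.131, -0.006]
ft_force: [-1.7, -4.6, 3.1]
opening: 0.2
finger_force: 2.3
```

carry_out([
  [0,0,0,0,0,0,0],
  [0,0,0,0,0,0,0],
])

```text
t: 10.55
position: [623.3, -0.6, 65.0]
orientation: [0.226, 3.131, 0.0]
ft_force: [0.2, -2.0, 0.9]
opening: 0.1
finger_force: 0.9
```

Run:
```python
from go import *
goto((rail(12.7,-60,62),p[2]))
```

```text
now [623.3  -0.6  65. ] F [ 0.2 -2.   0.9] rail [ 14.2 -61.3] open 0.0511860127761789
shift [1.5 1.3 3. ] turn [ 0.  0. -0.]
```

carry_out([
  [0,0,1,0,0,0,0],
  [0,0,2,0,0,0,0],
])

```text
t: 10.8
position: [623.0, 1.5, 64.4]
orientation: [0.225, 3.133, -0.0]
ft_force: [-0.1, -3.2, 2.3]
opening: 0.1
finger_force: 1.8
```

carry_out([
  [0,0,-25,0,0,0,0],
  [0,0,-50,0,0,0,0],
  [0,0,-50,-60,0,0,0],
  [0,0,-50,-120,0,0,0],
  [60,0,-50,-180,0,0,0],
  [60,60,-100,-180,0,0,0],
  [60,120,-150,-180,0,0,0],
  [60,170,-200,-180,0,0,0],
])

```text
t: 11.8
position: [456.3, -148.6, 244.2]
orientation: [-0.221, -3.133, -0.002]
ft_force: [0.4, -0.8, 0.3]
opening: 60.4
finger_force: 0.0
```

Run:
```python
from go import *
np.set_printoptions(precision=2,suppress=True)
t=cams.get_image("top");s=cams.get_image("side")
g=np.array([458,-217.])
goto(((*g,180),-0.28),((*g,26),-.28))
c=np.zeros((600,750,3),np.uint8)
c[:300,:700]=cv2.resize(t["img"][120:180,165:305],None,fx=5,fy=5,interpolation=2)
c[300:,:350]=cv2.resize(s["img"][145:220,262:349],(350,300),interpolation=2)
c[300:,350:]=cv2.resize(s["img"][210:270,250:330],(400,300),interpolation=2)
save(c,"pics/m6.png")
```

```text
now [ 450.3  -152.01  243.49] F [ 0.9 -0.6  0.6] rail [-135.67 -235.72] open 59.90956648898033
shift [-17.88 -63.09  63.36] turn [-0.   -0.01  0.13]
shift [-19.   -63.09 217.36] turn [-0.   -0.01  0.13]
```

View pics/m6.png

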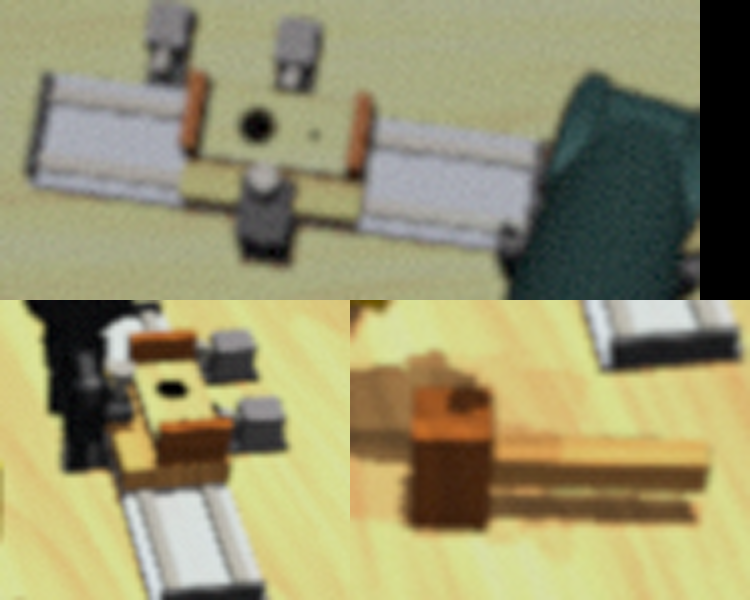

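The rear fence is now at (372,95)–(362,172), which matches mid y = +30, so the carrier is seated and both studs straddle the roller. The mallet stands untouched. Now I grasp it.

carry_out([
  [60,-18,-63,30,0,0.01,0.13],
  [60,-18,-63,80,0,0.01,0.13],
  [60,-18,-63,130,0,0.01,0.13],
  [60,-18,-63,130,0,0.01,0.13],
])

```text
t: 12.4
position: [464.5, -212.0, 111.1]
orientation: [-0.424, -3.094, -0.006]
ft_force: [0.1, -0.1, 0.9]
opening: 60.2
finger_force: 0.0
```

Run:
```python
from go import *
np.set_printoptions(precision=3,suppress=True)
goto(((458,-217.5,28),-0.28))
```

```text
now [ 464.505 -211.963  111.069] F [ 0.079 -0.1    0.923] rail [-113.12 -293.06] open 60.182359633669016
shift [ 3.183 -7.188 83.136] turn [ 0.001 -0.019  0.007]
```

carry_out([
  [60,3,-7,30,0,-0.02,0],
  [60,3,-7,65,0,-0.02,0],
  [60,3,-7,82,0,-0.02,0],
  [60,3,-7,82,0,-0.02,0],
])

```text
t: 12.9
position: [461.9, -219.7, 32.6]
orientation: [0.426, 3.103, -0.002]
ft_force: [-0.5, 0.4, -0.2]
opening: 59.7
finger_force: 0.0
```

Run:
```python
from go import *
np.set_printoptions(precision=3,suppress=True)
goto(((458,-217.5,28),-0.28))
```

```text
now [ 461.927 -219.665   32.639] F [-0.546  0.419 -0.229] rail [-114.581 -301.05 ] open 59.704316652493375
shift [4.412 1.027 4.595] turn [0.    0.01  0.007]
```

carry_out([
  [60,4,1,5,0,0,0],
  [60,4,1,5,0,0,0],
  [15,4,1,5,0,0,0],
  [15,4,1,5,0,0,0],
  [15,4,1,5,0,0,0],
  [15,4,1,5,0,0,0],
  [15,4,1,5,0,0,0],
  [15,4,1,5,0,0,0],
], squeeze=110)

```text
t: 13.9
position: [458.0, -218.2, 27.9]
orientation: [0.427, 3.102, -0.003]
ft_force: [0.2, 0.2, 5.2]
opening: 20.6
finger_force: 106.6
```

carry_out([
  [15,0,0,-20,0,0,0],
  [15,0,0,-80,0,0,0],
  [15,0,0,-140,0,0,0],
  [15,0,0,-160,0,0,0],
  [15,0,0,-160,0,0,0],
])

```text
t: 14.52
position: [456.9, -217.8, 188.6]
orientation: [0.427, 3.099, -0.004]
ft_force: [0.0, -0.1, -3.6]
opening: 20.6
finger_force: 108.2
```

Run:
```python
from go import *
np.set_printoptions(precision=3,suppress=True)
s=bot.observe();P=s["position"];R=Ro.from_rotvec(s["orientation"])
a=-0.278;print("pin",W(p,(-41,30,105)))
# head centre relative TCP, measured: head at (408,-203) when TCP grasped
c=cams.get_image("side");t=cams.get_image("top")
print(R.as_matrix(),s["torque"],s["ft_force"])
hc=P+np.array([-50,14.4,18.7]);print("exp head",hc)
for q in("mallet_head","mallet_grip"):
  for n,k in(("side",c),("top",t)):print(q,n,[(np.round(r["pixel"],1),round(r["score"],2)) for r in finder.search_frame(n,q)],"exp",proj(k,hc))
x,y=np.array(proj(c,hc)).astype(int)
save(c["img"][y-40:y+40,x-40:x+60],"pics/m7.png",6)
goto(((P[0],P[1],P[2]),a))
```

```text
pin [np.float64(581.6285643242152), np.float64(97.63590263558012), 105]
[[-0.963  0.27   0.013]
 [ 0.27   0.963 -0.004]
 [-0.014 -0.001 -1.   ]] [-0.009 -0.106  0.025] [ 0.    -0.143 -3.636]
exp head [ 406.876 -203.405  207.277]
mallet_head side [(array([202.1, 266.3]), 0.95), (array([284.3, 323.7]), 0.78), (array([276. , 204.4]), 0.71), (array([249.8, 205.2]), 0.66)] exp [np.float64(269.9358954928746), np.float64(204.40051800608788)]
mallet_head top [(array([304.8, 253.4]), 0.91), (array([234.7, 199.2]), 0.39)] exp [np.float64(297.2473242049311), np.float64(193.1974740025751)]
mallet_grip side [(array([251.5, 205.7]), 0.98), (array([277. , 202.5]), 0.81), (array([202.5, 266.4]), 0.59), (array([288. , 324.9]), 0.59), (array([263.4, 123.8]), 0.31), (array([242.7, 162.4]), 0.23)] exp [np.float64(269.9358954928746), np.float64(204.40051800608788)]
mallet_grip top [(array([303.6, 253.6]), 0.79), (array([359.3, 209.1]), 0.73), (array([219.3, 147.5]), 0.45), (array([344.9, 164.6]), 0.39)] exp [np.float64(297.2473242049311), np.float64(193.1974740025751)]
now [ 455.262 -217.219  185.823] F [-0.642  0.122 -3.936] rail [-121.525 -299.572] open 20.71457930733722
shift [-1.731 -0.129 -2.742] turn [-0.001  0.007  0.004]
```

The mallet is held (about 3.6 N of weight, opening 20.6). Now I carry it over the pin: the head centre goes to (582,98), so the TCP goes to about (632,83).

carry_out([
  [15,-15,55,0,0,0,0],
  [15,-30,110,0,0,0,0],
  [15,-44,165,0,0,0,0],
  [15,-58,220,0,0,0,0],
  [15,-73,275,0,0,0,0],
  [15,-85,320,0,0,0,0],
  [15,-89,337,0,0,0,0],
  [15,-89,337,0,0,0,0],
])

```text
t: 15.82
position: [632.6, 84.0, 186.7]
orientation: [0.424, 3.105, -0.004]
ft_force: [0.6, -0.3, -3.1]
opening: 20.5
finger_force: 108.1
```

Run:
```python
from go import *
np.set_printoptions(precision=3,suppress=True)
goto(((631.6,83.2,150),-.278),((631.6,83.2,113),-.278))
c=cams.get_image("side")
P=bot.observe()["position"]
for q in((0,0,105),):print("pin px",proj(c,W(p,(-41,30,105))),"head face ctr",proj(c,P+np.array([-50,14.4,-28])))
save(c["img"][110:210,240:360],"pics/m8.png",5)
```

```text
now [632.609  83.951 186.651] F [ 0.585 -0.317 -3.107] rail [11.404 23.669] open 20.54648790943831
shift [ 1.07  -0.939 36.645] turn [-0.001  0.008  0.007]
shift [ 1.371 -0.883 73.644] turn [-0.001  0.008  0.007]
pin px [np.float64(290.98312149227235), np.float64(161.5788592308026)] head face ctr [np.float64(292.1045061051775), np.float64(149.80492077363857)]
```

View pics/m8.png

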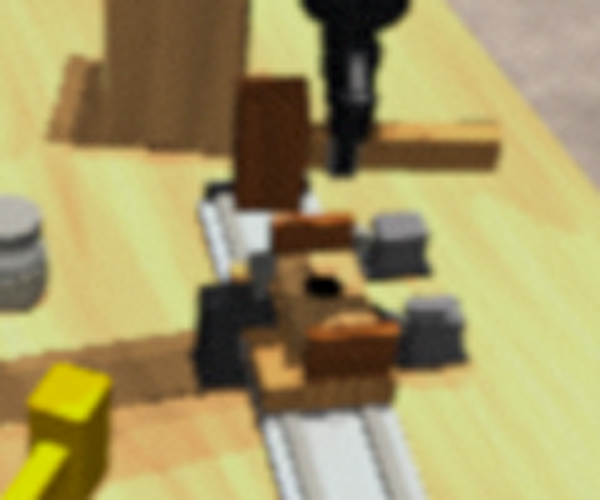

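The mallet's face (about (270,195) in the crop) hangs upright directly above the pin at (260,265), clear of the fences. I'll lower it and drive the pin.

carry_out([
  [15,1,-1,20,0,0,0],
  [15,1,-1,38,0,0,0],
  [15,1,-1,46,0,0,0],
  [15,1,-1,50,0,0,0],
])

```text
t: 16.38
position: [631.8, 81.1, 137.4]
orientation: [0.429, 3.103, -0.004]
ft_force: [0.0, 0.7, -3.0]
opening: 20.7
finger_force: 108.3
```

carry_out([
  [15,0,0,4,0,0,0],
  [15,0,0,8,0,0,0],
  [15,0,0,12,0,0,0],
])

```text
t: 16.75
position: [633.0, 81.8, 127.0]
orientation: [0.427, 3.101, -0.002]
ft_force: [-0.8, -1.1, 3.4]
opening: 20.7
finger_force: 109.1
```

carry_out([
  [15,0,0,4,0,0,0],
  [15,0,0,8,0,0,0],
])

```text
t: 17.0
position: [633.0, 81.8, 118.3]
orientation: [0.427, 3.101, -0.003]
ft_force: [0.1, -0.5, 5.1]
opening: 20.5
finger_force: 109.2
```

carry_out([
  [15,0,0,4,0,0,0],
  [15,0,0,7,0,0,0],
])

```text
t: 17.25
position: [633.5, 81.7, 111.8]
orientation: [0.427, 3.101, -0.002]
ft_force: [-2.0, -0.7, 20.3]
opening: 20.5
finger_force: 111.5
```

carry_out([
  [15,0,0,3,0,0,0],
  [15,0,0,5,0,0,0],
  [15,0,0,5,0,0,0],
])

```text
t: 17.62
position: [636.0, 81.8, 109.5]
orientation: [0.427, 3.096, 0.0]
ft_force: [-1.0, -0.3, 21.4]
opening: 20.4
finger_force: 112.5
```

The pin hit its stop: force rose from 8 to 24 N at the expected depth. I'll lift and carry the mallet back to its old, clear spot.

carry_out([
  [15,0,0,-30,0,0,0],
  [15,0,0,-75,0,0,0],
  [15,0,0,-85,0,0,0],
  [15,20,-60,-85,0,0,0],
  [15,35,-120,-85,0,0,0],
  [15,52,-180,-85,0,0,0],
  [15,70,-240,-85,0,0,0],
  [15,89,-300,-85,0,0,0],
])

```text
t: 18.62
position: [463.3, -183.2, 188.7]
orientation: [0.427, 3.104, -0.003]
ft_force: [0.5, -1.4, -2.9]
opening: 20.7
finger_force: 109.0
```

Run:
```python
from go import *
np.set_printoptions(precision=3,suppress=True)
goto(((458,-217.5,60),-.278),((458,-217.5,29),-.278))
old=cv2.imread("pics/avg_side.png")[:,:,::-1].astype(int)
c=cams.get_image("side");t=cams.get_image("top")
oldt=cv2.imread("pics/avg_top.png")[:,:,::-1].astype(int)
for n,k,o in(("side",c,old),("top",t,oldt)):
  print(n,"up",proj(k,rail(-41,30,105)),"down",proj(k,rail(-41,30,85)))
  x,y=np.array(proj(k,rail(-41,30,95))).astype(int)
  if n=="side":
    print(o[y-8:y+9,x-3:x+6].mean(2).astype(int));
    print(k["img"][y-8:y+9,x-3:x+6].astype(int).mean(2).astype(int))
```

```text
now [ 463.264 -183.216  188.69 ] F [ 0.498 -1.388 -2.867] rail [-118.418 -264.778] open 20.687496699450783
shift [ -3.126 -34.309 128.753] turn [-0.001  0.008  0.005]
shift [ -2.872 -34.279 159.752] turn [-0.001  0.008  0.005]
side up [np.float64(290.98312149227235), np.float64(161.5788592308026)] down [np.float64(290.66153352252854), np.float64(165.89340134433746)]
[[178 195 206 208 208 207 207 207 208]
 [176 189 203 208 207 207 208 207 207]
 [172 184 199 206 207 208 208 208 208]
 [169 179 195 205 208 207 207 207 207]
 [165 175 188 199 201 201 200 200 205]
 [163 171 176 183 185 182 181 186 198]
 [156 164 167 173 173 171 170 174 190]
 [149 153 151 157 165 168 165 162 177]
 [148 144 123 118 134 143 138 135 160]
 [154 145 117  85  79  83  86 108 163]
 [153 138 120  85  60  58  77 130 182]
 [120 105  96  77  58  62  99 164 200]
 [ 82  73  66  57  54  62 105 170 203]
 [ 70  58  41  41  50  54  80 147 193]
 [ 75  55  36  36  42  44  51 112 178]
 [ 80  63  50  46  46  42  52 104 173]
 [ 77  72  69  68  66  63  62  94 158]]
[[79 83 82 84 85 82 78 74 72]
 [58 64 65 65 65 58 57 49 53]
 [56 59 61 60 56 59 60 59 65]
 [79 79 79 79 78 78 76 75 73]
 [71 73 73 73 73 73 70 61 48]
 [39 40 41 40 41 40 33 27 22]
 [15 16 19 19 21 14 15  9 12]
 [10 11 17 13 15 10 15 12 12]
 [14 16 13 12 12 15 12 11 13]
 [13 11 12 12 15 15 11 17 13]
 [16 13 12 13 13 16 13  9 12]
 [12 16 11 18 14 14 12 15 11]
 [14 13 13  7 16 13 15 13 12]
 [11 12 11 16 15 10 13 12 12]
 [13 16 12 13 12 14 13 14 14]
 [11 11 18 16 15 11 12 12 13]
 [14 18 15 10 11 11 11 13 13]]
top up [np.float64(217.18403147844919), np.float64(154.77016023452967)] down [np.float64(217.65433255279538), np.float64(156.2159094876431)]
```

carry_out([
  [15,-3,-34,50,0,0,0],
  [15,-3,-34,105,0,0,0],
  [15,-3,-34,140,0,0,0],
  [15,-3,-34,150,0,0,0],
  [15,-3,-34,154,0,0,0],
  [15,-3,-34,156,0,0,0],
])

```text
t: 19.48
position: [461.3, -216.4, 35.1]
orientation: [0.427, 3.101, -0.004]
ft_force: [0.5, -0.3, -3.0]
opening: 20.6
finger_force: 108.9
```

carry_out([
  [15,0,0,2,0,0,0],
  [15,0,0,3,0,0,0],
])

```text
t: 19.73
position: [461.0, -216.4, 32.1]
orientation: [0.427, 3.101, -0.004]
ft_force: [0.0, 0.4, -2.4]
opening: 20.4
finger_force: 108.9
```

carry_out([
  [15,0,0,2,0,0,0],
  [15,0,0,3,0,0,0],
])

```text
t: 19.98
position: [460.6, -216.3, 28.4]
orientation: [0.427, 3.102, -0.003]
ft_force: [0.7, 0.4, -3.5]
opening: 20.6
finger_force: 108.9
```

carry_out([
  [15,0,0,1,0,0,0],
  [15,0,0,2,0,0,0],
])

```text
t: 20.23
position: [460.6, -216.4, 26.3]
orientation: [0.427, 3.102, -0.003]
ft_force: [0.1, 0.5, 4.0]
opening: 20.4
finger_force: 109.7
```

carry_out([
  [60,0,0,0,0,0,0],
  [60,0,0,0,0,0,0],
  [60,0,0,0,0,0,0],
  [60,0,0,-40,0,0,0],
  [60,0,0,-100,0,0,0],
  [60,0,0,-160,0,0,0],
  [60,0,0,-200,0,0,0],
  [60,10,60,-200,0,0,0],
])

```text
t: 21.22
position: [467.8, -160.0, 230.4]
orientation: [0.441, 3.09, -0.008]
ft_force: [1.2, 1.6, -0.7]
opening: 59.9
finger_force: 0.0
```

carry_out([
  [60,20,60,0,0,0,0],
  [60,40,110,0,0,0,0],
  [60,60,160,0,0,0,0],
  [60,90,210,0,0,0,0],
  [60,100,260,0,0,0,0],
  [60,100,260,0,0,0,0],
])

```text
t: 21.98
position: [439.3, 126.9, 225.3]
orientation: [0.414, 3.103, 0.0]
ft_force: [-0.6, -0.5, -0.1]
opening: 60.2
finger_force: 0.0
```

Run:
```python
from go import *
old=cv2.imread("pics/avg_side.png")[:,:,::-1].astype(int)
ims=[cams.get_image("side") for _ in range(4)];c=ims[0]
im=np.mean([k["img"] for k in ims],0)
print(bot.observe()["position"],bot.observe()["opening"])
x,y=np.array(proj(c,rail(-41,30,95))).astype(int)
a=old[y-8:y+12,x-4:x+8].mean(2).astype(int);b=im[y-8:y+12,x-4:x+8].mean(2).astype(int)
for r in range(20):print(y-8+r,a[r],b[r])
for q in("mallet_head","push_fence","carrier_notch","screw_jar","glue_bottle","nest_box"):print(q,[(np.round(r["pixel"],1),round(r["score"],2)) for r in finder.search_frame("side",q)])
for u,X in(("mallet",(408,-203,45)),):print(u,proj(c,X))
d=np.abs(im-old).mean(2);print("mallet area diff",d[225:260,260:325].mean(),"jar",d[145:175,228:250].mean())
```

```text
[438.9 120.7 224.9] 59.87414316816894
155 [169 178 195 206 208 208 207 207 207 208 209 202] [176 186 202 213 215 215 208 165 100  72  65  60]
156 [165 176 189 203 208 207 207 208 207 207 209 206] [173 183 198 211 215 216 209 162  88  49  43  41]
157 [160 172 184 199 206 207 208 208 208 208 208 209] [166 179 191 206 214 216 210 161  81  39  37  38]
158 [154 169 179 195 205 208 207 207 207 207 208 209] [160 176 186 202 214 216 209 158  75  35  36  37]
159 [149 165 175 188 199 201 201 200 200 205 207 208] [157 173 182 197 211 217 208 156  70  38  38  41]
160 [148 163 171 176 183 185 182 181 186 198 206 208] [154 168 179 190 207 215 203 149  76  63  70  73]
161 [154 156 164 167 173 173 171 170 174 190 204 208] [162 167 177 187 201 205 184 127  90 114 130 136]
162 [168 149 153 151 157 165 168 165 162 177 197 206] [173 169 172 178 185 185 158 106  95 145 175 178]
163 [171 148 144 123 118 134 143 138 135 160 194 206] [168 168 172 172 172 170 149 112  99 146 182 186]
164 [180 154 145 117  85  79  83  86 108 163 200 206] [154 164 169 172 175 171 166 150 127 145 176 186]
165 [181 153 138 120  
[... 799 characters left out ...]
3 101  98]
173 [ 66  62  58  54  47  47  42  38  59 128 187 200] [ 70  67  62  58  54  51  46  42  55  93 108 103]
174 [ 37  37  41  46  41  33  35  41  70 131 187 199] [ 40  40  38  35  36  33  31  32  55 103 131 120]
mallet_head [(array([277.8, 240.6]), 0.84), (array([203.1, 264.9]), 0.75), (array([289.1, 324.5]), 0.58), (array([249.1, 206.2]), 0.56)]
push_fence [(array([239.6, 161.7]), 0.37)]
carrier_notch [(array([301.9, 175.8]), 0.56)]
screw_jar [(array([240.5, 158.4]), 0.53)]
glue_bottle [(array([341.6, 289.3]), 0.81)]
nest_box [(array([275.6, 112.4]), 0.63)]
mallet [np.float64(268.9956317547826), np.float64(241.89110496030582)]
mallet area diff 10.097619047619046 jar 7.233333333333333
```

The pin's lower head edge moved down about 4.5 px in the side view, against 4.3 px expected for 20 mm, so it's fully down. The mallet is standing and the bystanders haven't moved.

```bash
python3 -c "
from plant import bot
print(bot.finish_job())"
```

```text
the job is handed in; nothing more can be done
None
```

The job is handed in: the carrier is in the pin station, the mallet drove the pin fully down, the mallet stands back on the bench clear of the rail, and the jar, glue bottle and nest box still showed in their places in the final picture.

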